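# File a disc's rim round to its stop with forward strokes

## Task

Take the block file off the rubber mat and file the rim of the steel disc in the stand: lay the file flat on top of the rim and push it across in forward strokes (away from you, along the stand), pressing steadily at about 9 N so the disc turns with the file, never over 20 N, and lifting the file clear on every return so that the disc is never dragged backward. Go on until the brass index pin on the disc rests against the stop post, then lay the file back flat on the mat and let go. Turn the disc only with the file, and leave the things standing round the work where they are.

Things in the scene. Friction and masses are not known exactly. Their poses are not given: they have to be found in the camera images.
- file_grip (a point): Grasp point of the loose block file: middle of its black upright grip block, 40 mm above the blade's flat underside; x along the blade, z up. The block is 50 mm long (x), 26 mm wide (y) and reaches from 13 to 61 mm above the underside. Held by its 50 mm length (fingers closing along x) the file does not pitch when pressure nears an end of the blade.
- file: The same file, 0.3 kg, both ends alike; origin at the centre of the blade's underside, axes as file_grip. Blade dark steel, 120 mm long (x), 28 mm wide, 5 mm thick; on it an aluminium carrier 104 x 22 mm (top 13 mm above the underside), then the grip.
- mat: Black rubber mat fixed on the worktop, 220 (x) x 100 (y) x 4 mm; origin at the centre of its underside, z up. The file lies on it at the start, roughly along x.
- stand: Fixed grey filing stand with all it carries, disc included; origin at the centre of the underside of its base plate (130 x 100 x 10 mm). Its +x axis is the forward stroke direction, away from the robot. A bracket on its -y side, 87 mm high, guides a sprung carriage with the disc's arbor, 80 mm up; the disc turns about the stand's y axis.
- rim_top (a point): Nominal top of the disc's rim: point fixed to the stand over the disc axis, 120 mm above its underside; axes as stand. The steel disc is 80 mm across, 12 mm thick (y) and runs out of true: the real rim lies up to 3.5 mm higher or lower as it turns. Pressed, the disc sinks on a spring, about 1 mm per 4 N, at most 9 mm.
- disc (a joint): Disc angle, rad; starts at 0 to 0.6, grows as the rim's top moves forward (stand +x), 1 rad per 40 mm of file travel without slip. Stiff arbor: about 3 N along the rim turns it, it stays where left; under about 5 N of pressure the file slips. At 5.5 the brass pin on the +y face meets the top of the stop post; it turns no farther.
- petri_dish: Bystander: closed petri dish in front, between mat and stand, 60 mm wide, 15 mm high; origin at the centre of its underside.
- timer: Bystander: white lab timer lying flat behind the stand, 66 x 66 x 19 mm; origin at the centre of its underside.
- tape: Bystander: roll of tape lying flat behind the stand, 68 mm wide, 19 mm high; origin at the centre of its underside.
- cup: Bystander: lidded specimen cup behind the mat, 67 mm wide, 68 mm high; origin at the centre of its underside.

How it is judged (in metres and radians):
On the way, in this order (a step that is already met when the one before it is completed fails the run):
1. a forward stroke with the file pressed on the rim has turned the disc past 1 rad (value of joint disc above 1 rad and contact force between file and stand above 2 N), for 0.1 s.
2. the file is lifted clear of the rim before the disc has reached its stop (contact force between file and stand below 0.1 N and z of file in the frame of stand above 0.115 m and value of joint disc below 5.2 rad), for 0.1 s.
3. further strokes with the file pressed on the rim have brought the index pin against the stop post (value of joint disc above 5.4 rad and contact force between file and stand above 2 N), for 0.05 s.
At the end, for the whole second after the job is handed in: The disc's index pin is at the stop post (disc angle over 5.35 rad); the file lies flat (within 0.06 rad) and still on the rubber mat, its centre within 50 mm along and 36 mm across of the mat's centre, released (value of joint disc above 5.35 rad and x of file in the frame of mat between -0.05 and 0.05 m and y of file in the frame of mat between -0.036 and 0.036 m and z of file in the frame of mat below 0.008 m and angle between file's own z axis and vertical below 0.06 rad and linear speed of file below 0.01 m/s); the robot touches nothing.
It fails at once if the file or anything else presses on the stand with more than 20 N (contact force between stand and anything else above 20 N).
It fails at once if the disc is dragged backward (faster than 0.4 rad/s) (velocity of joint disc below -0.4 rad/s).
It fails at once if the fingers or the arm touch the stand or its disc (contact force between any of the fingers, the arm and stand above 1 N).
It fails at once if the petri dish, timer, tape roll or cup is shifted by more than 30 mm (distance of any of petri_dish, timer, tape, cup from where it was at the start of the episode above 0.03 m).
It also fails if it takes over 67 s, if anything falls off the work surface, if the arm or the gripper's body presses on something with over 40 N, if the wrist force passes 120 N, or if a joint passes its speed limit or range.

## Robot

A 6-joint arm with a two-finger parallel gripper is mounted at the origin on a cart in front of the work surface, level with it; the furniture and walls round the work are solid. World frame = base frame: x ahead of the robot, y to its left, z up, the work surface at z = 0. Lengths are in mm, angles in rad, forces in N, time in s.
With the tool pointing down it reaches from about 325 to 775 mm from the base axis. Payload 5.5 kg.
Tool frame: the origin (TCP) lies at the very end of the fingers, on their centre line; the grasp point (between the pads) lies 19 mm behind it; z points along the fingers, y is the line along which they close (so a half turn about z gives the same grasp; the last joint's range is limited). The gripper opens to 85 mm and grips with 20 to 120 N. Pads are 22 mm wide; open, the fingers measure 114 mm over their backs; the gripper's body (76 mm by 85 mm) begins 54 mm behind the grasp point. The pads swing forward as they close: fully open they stand 13 mm farther back than shut.
Start: joints at [1.223, 0.091, 1.231, -0, 1.82, -0.057], TCP at [172.036, 574.822, 231.275] pointing down, gripper open.
Joint ranges: [-2.87, 2.87], [-0.86, 2.18], [0.17, 2.46], [-1.51, 4.65], [0.06, 2.69], [-2.65, 2.65]. Speed limits (rad/s): [2.57, 2.57, 3.01, 3.14, 3.14, 3.14].

## Interface

Orientations are given as a rotation vector (axis times angle).
In Python, from workcell import monitor, optics, order gives the robot as it stands. The module is installed in compiled form; this text tells all that it offers.
- The arm moves only by the tool servo_tool, never from a script. Its argument "rows" is a list of rows, each a list of 3 entries, a list of its own where there are three numbers: the shift along the tool's x, y, z as a fraction of full scale, then the turn about the tool's z as a fraction of full scale, then the finger opening in mm, from 0 to 85.4. In form: [[[dx, dy, dz], spin, gripper], ...]. A call has exactly 8 rows; each row is the pose to reach, as a shift and turn from the pose commanded when the call began, along the tool's axes at that moment; what a row does not reach only later rows make up. Full scale, the value 1, is 0.15 m for a shift and pi/4 rad for a turn. A row lasts 1/10 s, in which the tool goes at most 50 mm and 8.59 degrees, less where a joint would pass 70% of its speed; a pose out of reach is approached as far as the arm can. A call with a number of a shift or a turn outside -1 to 1 is refused whole. A call with a gripper value outside its range is refused whole. The fingers move at their own pace and stop on an object; "force" is the grip in N (left out, the last holds). Time passes only in rows, so rows that repeat a pose let the fingers close, or fill a call up. It gives the time, the measured TCP pose, the force, the opening and the grip force at its end, in the units of the state.
- monitor.sense(): the state, without advancing time (a new reading comes with each control period).
- optics.snapshot(name): name is "scene" or "top"; returns a dict with "pixels" (384x512x3 uint8, red, green, blue), "camera_matrix" (3x3 intrinsics, pixels), "k1" (the pictures are not rectified: a ray, as slopes to the right and down, at radius r is drawn at 1 + k1 r^2 times it, then the intrinsics apply), "eye" and "orientation" of the camera in the world. Camera axes: x right, y down, z forward; pixel columns grow to the right and rows downward; lengths in mm; the calibration is good to about 2 mm. A picture is of the moment at which its call begins. There is no depth.
- order.sign_off(): hands the job in; it is judged then, once.
The state is a dict: "time": time; "joints": joint angles; "qvel": joint speeds; "joint_torque": joint torques, N m; "eef_pos": TCP position; "orientation": TCP orientation; "force": force on the tool from outside, world axes, zero at the start; "ft_torque": the same for the moment, N m; "gripper_width": finger opening in mm; "gripper_force": force on a finger pad.
Only numpy, scipy, OpenCV 4.12 (cv2) and the standard library are available. Lean on these libraries where they do the work, as an engineer would, in place of code of your own. Each camera call takes 0.05 s, during which the arm holds its last target. There are 200 camera calls.

## Working session

There is one attempt and no reset: what is moved stays moved. The work goes in short steps, Python scripts to look and compute and a tool call to move; the robot and the scene stay as the last step left them, time stands still between calls to the robot, and variables do not carry over. Pictures are saved under pics/ and viewed, at most 10 in all, crops included, and the job is handed in when it is done.

Besides the shell and the picture viewer there is one more tool, called after "Request:" as name(argument=value, ...) on one line, values as JSON. servo_tool: Moves the arm, as the interface text tells. Shift numbers are shares of 0.15 m and turn numbers shares of pi/4 rad, none past 1 either way. Its arguments: {"type":"object","properties":{"rows":{"type":"array","items":{"type":"array"}},"force":{"type":"number"}},"required":["rows"]}

```bash
mkdir -p pics
cat > h.py <<'E'
import numpy as np, cv2
from workcell import monitor, optics, order
from scipy.spatial.transform import Rotation as R
def snap(n,f=None):
    s=optics.snapshot(n)
    if f: cv2.imwrite('pics/'+f,cv2.cvtColor(s['pixels'],cv2.COLOR_RGB2BGR))
    return s
def Rm(s):
    o=np.array(s['orientation'],float)
    return o if o.shape==(3,3) else R.from_rotvec(o).as_matrix()
def ray(s,u,v):
    K=np.array(s['camera_matrix']);p=np.array([(u-K[0,2])/K[0,0],(v-K[1,2])/K[1,1]])
    q=p.copy()
    for _ in range(20): q=p/(1+s['k1']*(q@q))
    return np.array(s['eye']),Rm(s)@np.array([q[0],q[1],1])
def on(s,u,v,z):
    e,d=ray(s,u,v); return e+d*(z-e[2])/d[2]
def proj(s,P):
    c=Rm(s).T@(np.array(P,float)-np.array(s['eye']));q=c[:2]/c[2];q=q*(1+s['k1']*(q@q))
    K=np.array(s['camera_matrix']);return K[0,0]*q[0]+K[0,2],K[1,1]*q[1]+K[1,2]
E
python3 - <<'E'
from h import *
for n in('scene','top'):
    s=snap(n,n+'1.png'); print(n,s['eye'],s['orientation'],s['camera_matrix'],s['k1'])
print(monitor.sense())
E
```

```text
scene [ 195.17316148 -437.02898054  480.27079695] [-1.99069426  0.54110038 -0.31780251] [[349.94104316   0.         251.45976594]
 [  0.         349.94104316 192.18100109]
 [  0.           0.           1.        ]] -0.0698038285090717
top [ 407.23568379  214.89289079 1135.97656809] [-2.08307873  2.14158441 -0.14388713] [[447.68054732   0.         252.82358825]
 [  0.         447.68054732 185.16382771]
 [  0.           0.           1.        ]] -0.08368480530307762
{'time': 0.1, 'joints': array([ 1.22326710e+00,  9.18054908e-02,  1.23177708e+00, -1.65824010e-05,
        1.81977455e+00, -5.66727102e-02]), 'qvel': array([ 0.00210585, -0.00113782, -0.00184369,  0.00171711, -0.00018489,
        0.00079933]), 'joint_torque': array([ 2.99966945e-03, -4.60219109e+01, -4.19216967e+01, -1.85811268e-05,
        1.06625736e-02,  4.49249171e-06]), 'eef_pos': array([171.97106584, 574.5700793 , 230.2442434 ]), 'orientation': array([-4.55224720e-01, -3.10809285e+00,  2.71997883e-03]), 'force': array([-0.04357874, -0.76546622, -1.30842714]), 'ft_torque': array([-0.00393236,  0.02952873,  0.00659357]), 'gripper_force': 0.0, 'gripper_width': 85.51364576727396}
```

View pics/scene1.png

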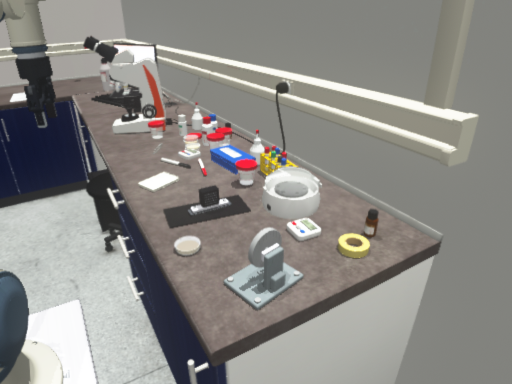

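View pics/top1.png

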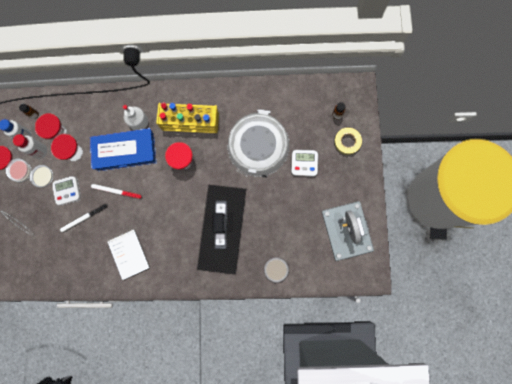

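The top view shows the black mat (~222,229) with the file and its grip at (220,225), the stand base at (348,231), the petri dish at (276,270), the timer at (305,163), the tape at (348,141) and the cup at (179,156). Next I'll measure the mat, file and stand in the image.

Run:
```python
from h import *
s=snap('top');im=s['pixels'];hsv=cv2.cvtColor(im,cv2.COLOR_RGB2HSV)
for n,u,v,z in [('origin?',0,0,0),('petri',276,270,15),('timer',305,163,19),('tape',348,141,19),('cup',179,156,68),('imgcorner',511,383,0)]: print(n,on(s,u,v,z).round())
print('proj origin',proj(s,[0,0,0]))
def big(m,box):
    k=np.zeros_like(m);x0,y0,x1,y1=box;k[y0:y1,x0:x1]=m[y0:y1,x0:x1]
    c=max(cv2.findContours(k,0,2)[0],key=cv2.contourArea);return c
v=hsv[...,2]
m=((v<38)*255).astype(np.uint8)
c=big(m,(190,175,255,280));hull=cv2.convexHull(c)
def rect(c,z):
    P=np.array([on(s,*p[0],z)[:2] for p in c],np.float32);return cv2.minAreaRect(P)
print('mat',rect(hull,4))
print('px v at grip',v[215:235:3,212:230:2])
g=im.astype(int)
mb=((v>75)*255).astype(np.uint8)
c=big(mb,(205,195,235,255));print('carrier',rect(cv2.convexHull(c),0+4+13),cv2.boundingRect(c))
# stand
ms=((g[...,2]>=g[...,0]+3)&(v>80)).astype(np.uint8)*255
c=big(ms,(310,190,390,270));print('stand',rect(cv2.convexHull(c),10),cv2.boundingRect(c))
a=cv2.resize(im[185:275,190:260],None,fx=5.5,fy=5.5,interpolation=2);b=cv2.resize(im[185:275,315:385],None,fx=5.5,fy=5.5,interpolation=2)
cv2.imwrite('pics/crop1.png',cv2.cvtColor(np.hstack([a,b]),cv2.COLOR_RGB2BGR))
```

```text
origin? [1196. 1002.    0.]
petri [391. 204.  15.]
timer [658. 121.  19.]
tape [712.   8.  19.]
cup [675. 435.  68.]
imgcorner [  96. -364.    0.]
proj origin (np.float64(365.6457352560594), np.float64(431.3041422513415))
mat ((511.81427001953125, 316.9085998535156), (13.20821475982666, 51.33232879638672), 85.2113265991211)
px v at grip [[35 44 49 50 53 35 50 72 35]
 [35 41 51 52 55 43 61 71 41]
 [36 40 50 52 48 39 60 55 39]
 [35 43 49 53 48 42 64 54 35]
 [38 43 50 51 55 38 56 50 31]
 [36 44 45 48 51 35 49 50 36]
 [40 45 80 88 87 95 74 51 37]]
carrier ((467.4619445800781, 342.4393005371094), (27.59951400756836, 37.53042221069336), 89.16159057617188) (214, 233, 12, 16)
stand ((484.0802917480469, 21.769641876220703), (129.88211059570312, 101.18534851074219), 12.671374320983887) (322, 201, 52, 60)
```

View pics/crop1.png

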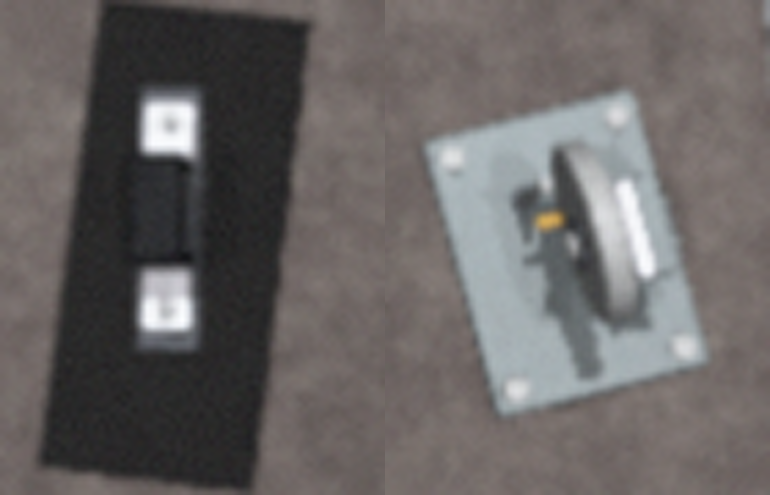

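The crop shows the file's blade from (170,88) to (167,350), the mat corners at (103,3), (310,20), (252,488) and (42,465), and the disc's rim ends near (577,145) and (620,318). The pin is at (550,220). I'll cast these to points.

Run:
```python
from h import *
s=snap('top');A=lambda x,y,z:on(s,190+(x-2.25)/5.5,185+(y-2.25)/5.5,z)
B=lambda x,y,z:A(x-385+125*5.5,y,z)
m=np.array([A(*p,4)for p in[(103,3),(310,20),(252,488),(42,465)]]);print('mat',m.mean(0).round(1),m.round(0)[:,:2].tolist())
d=(m[0]+m[1]-m[2]-m[3]);print('matyaw',np.arctan2(d[1],d[0]))
t,b=A(170,88,8),A(167,350,8);print('file',(t+b)/2,np.arctan2(*(t-b)[1::-1]),np.linalg.norm(t-b))
g=np.array([A(*p,65)for p in[(133,158),(180,158),(133,262),(180,262)]]);print('grip',g.mean(0),g.round(0)[:,:2].tolist())
t,b=B(577,145,80),B(620,318,80);print('disc',(t+b)/2,np.arctan2(*(t-b)[1::-1]),np.linalg.norm(t-b))
c=np.array([B(*p,10)for p in[(428,143),(630,90),(708,358),(502,417)]]);print('stand',c.mean(0));d=c[0]+c[1]-c[2]-c[3];print(np.arctan2(d[1],d[0]))
sc=snap('scene','scene2.png')
a=cv2.resize(sc['pixels'][215:305,215:305],None,fx=6,fy=6,interpolation=2)
e=cv2.resize(sc['pixels'][175:265,160:250],None,fx=6,fy=6,interpolation=2)[:,:250]
cv2.imwrite('pics/crop2.png',cv2.cvtColor(np.hstack([e,a]),cv2.COLOR_RGB2BGR))
```

```text
mat [498.6 337.9   4. ] [[611.0, 371.0], [600.0, 274.0], [385.0, 305.0], [398.0, 401.0]]
matyaw -0.1412877036696308
file [508.91752312 341.10779551   8.        ] -0.024039175979598388 120.78552132994747
grip [507.47226662 339.95325011  65.        ] [[531.0, 350.0], [530.0, 329.0], [485.0, 351.0], [484.0, 330.0]]
disc [487.78935369  19.56794058  80.        ] 0.18565476008685416 75.69146816043646
stand [484.54894246  21.4187205   10.        ]
0.21830098956199745
```

View pics/crop2.png

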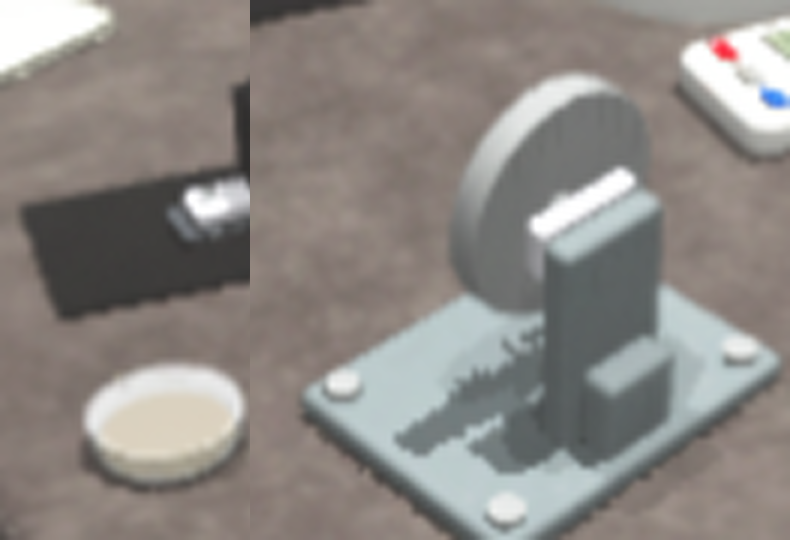

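The scene crop shows the stand with the bracket on the robot's right of the disc, and the petri dish well clear of it. I'll start towards the file.

Request:
servo_tool(rows=[[[-0.3,-0.1,0],0.15,85],[[-0.6,-0.2,0],0.3,85],[[-0.9,-0.3,0],0.5,85],[[-1,-0.33,0],0.7,85],[[-1,-0.33,0],0.83,85],[[-1,-0.33,0],0.83,85],[[-1,-0.33,0],0.83,85],[[-1,-0.33,0],0.83,85]])

```text
time: 1.05
eef_pos: [301.1, 484.7, 231.2]
orientation: [-1.422, -2.801, 0.0]
force: [-0.3, -0.0, 0.2]
gripper_width: 84.8
gripper_force: 0.0
```

```bash
cat >> h.py <<'E'
def go(P,h):
    s=monitor.sense();M=R.from_rotvec(s['orientation']).as_matrix()
    d=M.T@(np.array(P,float)-s['eef_pos']);hd=np.arctan2(M[1,1],M[0,1])
    print('t',round(s['time'],2),'pos',s['eef_pos'].round(1),'hd',round(hd,4),'tilt',M[:,2].round(4),'q6',s['joints'][5].round(2),'F',s['force'].round(2),'w',round(s['gripper_width'],1))
    print('shift',(d/150).round(3),'spin',round((hd-h)/(np.pi/4),3))
E
python3 -c "
from h import *
go([508,340.5,150],-0.024)"
```

```text
t 1.05 pos [301.1 484.7 231.2] hd 0.6313 tilt [-2.e-04 -1.e-04 -1.e+00] q6 0.32 F [-0.34 -0.01  0.2 ] w 84.8
shift [-1.59   0.546  0.541] spin 0.834
```

Request:
servo_tool(rows=[[[-0.3,0.1,0.05],0.15,85],[[-0.6,0.2,0.1],0.3,85],[[-0.8,0.3,0.15],0.45,85],[[-0.9,0.4,0.2],0.6,85],[[-1,0.5,0.25],0.75,85],[[-1,0.546,0.3],0.834,85],[[-1,0.546,0.3],0.834,85],[[-1,0.546,0.3],0.834,85]])

```text
time: 1.85
eef_pos: [455.4, 411.5, 186.1]
orientation: [-2.247, -2.195, 0.001]
force: [0.5, 0.9, -0.1]
gripper_width: 85.3
gripper_force: 0.0
```

```bash
python3 -c "
from h import *
go([508,340.5,110],-0.024)"
```

```text
t 1.85 pos [455.4 411.5 186.1] hd -0.0232 tilt [-7.e-04 -4.e-04 -1.e+00] q6 0.7 F [ 0.45  0.91 -0.07] w 85.3
shift [-0.465  0.362  0.507] spin 0.001
```

Request:
servo_tool(rows=[[[-0.25,0.2,0.2],0,85],[[-0.465,0.362,0.4],0,85],[[-0.465,0.362,0.507],0,85],[[-0.465,0.362,0.6],0,85],[[-0.465,0.362,0.7],0,85],[[-0.465,0.362,0.75],0,85],[[-0.465,0.362,0.75],0,85],[[-0.465,0.362,0.75],0,85]])

```text
time: 2.65
eef_pos: [508.3, 340.9, 74.7]
orientation: [2.249, 2.193, 0.002]
force: [0.1, -0.5, -0.1]
gripper_width: 84.8
gripper_force: 0.0
```

Run:
```python
from h import *
go([508,340.5,26],-0.024)
s=snap('scene')
a=cv2.resize(s['pixels'][130:240,140:270],None,fx=5,fy=5,interpolation=2)
cv2.imwrite('pics/crop3.png',cv2.cvtColor(a,cv2.COLOR_RGB2BGR))
```

```text
t 2.65 pos [508.3 340.9  74.7] hd -0.0254 tilt [ 1.e-03  7.e-04 -1.e+00] q6 0.56 F [ 0.14 -0.51 -0.15] w 84.8
shift [-0.003 -0.002  0.325] spin -0.002
```

View pics/crop3.png

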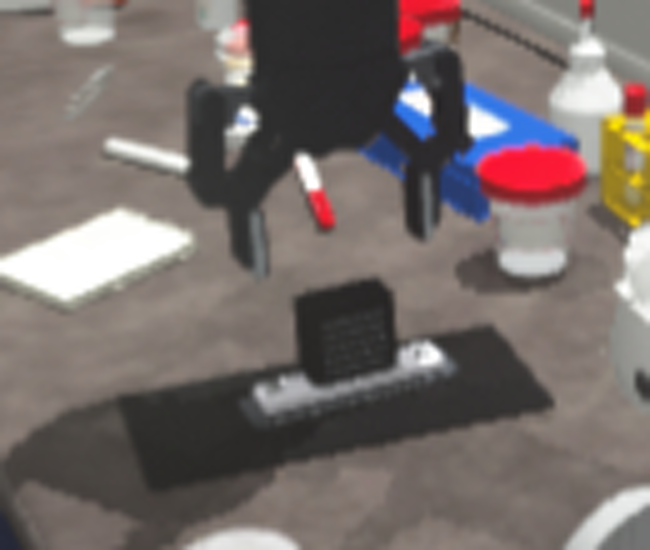

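The fingers at (250,250) and (425,215) straddle the grip block at (345,330), so I can go down and close.

Request:
servo_tool(rows=[[[0,0,0.15],0,85],[[0,0,0.3],0,85],[[0,0,0.325],0,85],[[0,0,0.325],0,85],[[0,0,0.325],0,40],[[0,0,0.325],0,40],[[0,0,0.325],0,40],[[0,0,0.325],0,40]], force=80)

```text
time: 3.5
eef_pos: [509.2, 340.5, 27.0]
orientation: [2.251, 2.191, 0.005]
force: [0.1, 0.1, 5.9]
gripper_width: 49.4
gripper_force: 84.3
```

Request:
servo_tool(rows=[[[0,0,0],0,40],[[0,0,0],0,40],[[0,0,-0.1],0,40],[[0,0,-0.3],0,40],[[0,0,-0.6],0,40],[[0,0,-0.9],0,40],[[0,0,-1],0,40],[[0,0,-1],0,40]])

```text
time: 4.3
eef_pos: [509.4, 340.6, 178.7]
orientation: [2.25, 2.19, 0.009]
force: [-0.3, 0.1, -3.0]
gripper_width: 49.0
gripper_force: 83.7
```

Run:
```python
from h import *
go([486,21,190],0.218)
s=snap('scene')
a=cv2.resize(s['pixels'][80:240,120:280],None,fx=3.5,fy=3.5,interpolation=2)
cv2.imwrite('pics/crop4.png',cv2.cvtColor(a,cv2.COLOR_RGB2BGR))
```

```text
t 4.3 pos [509.4 340.6 178.7] hd -0.0269 tilt [ 0.0051  0.0029 -1.    ] q6 0.56 F [-0.28  0.07 -2.97] w 49.0
shift [-2.134 -0.098 -0.083] spin -0.312
```

View pics/crop4.png

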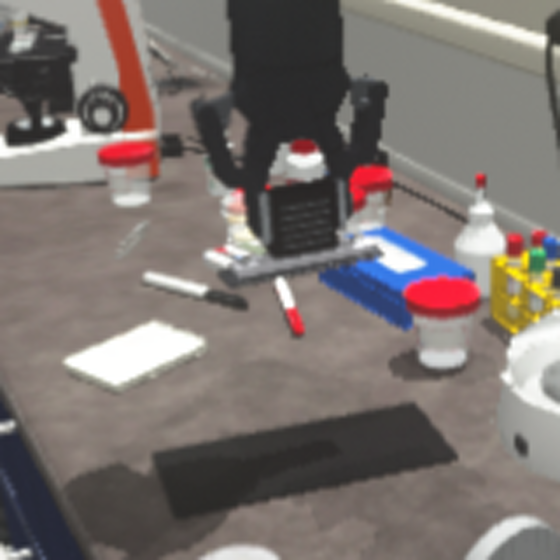

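File is held level. I'll carry it to the start of a stroke, 45 mm behind the rim's top.

Request:
servo_tool(rows=[[[-0.3,-0.05,0],-0.08,40],[[-0.6,-0.1,0],-0.16,40],[[-0.9,-0.15,0],-0.24,40],[[-1,-0.2,0],-0.312,40],[[-1,-0.2,0],-0.312,40],[[-1,-0.2,0],-0.312,40],[[-1,-0.2,0],-0.312,40],[[-1,-0.2,0],-0.312,40]])

```text
time: 5.15
eef_pos: [474.2, 191.6, 174.0]
orientation: [-1.965, -2.45, 0.002]
force: [0.0, -0.1, -2.7]
gripper_width: 49.0
gripper_force: 83.9
```

```bash
python3 -c "
from h import *
go([442.6,10.75,165],0.218)"
```

```text
t 5.15 pos [474.2 191.6 174. ] hd 0.2189 tilt [-1.6e-03 -4.0e-04 -1.0e+00] q6 0.1 F [ 0.01 -0.11 -2.71] w 49.0
shift [-1.131 -0.467  0.061] spin 0.001
```

Request:
servo_tool(rows=[[[-0.3,-0.1,0],0,40],[[-0.6,-0.2,0],0,40],[[-0.9,-0.35,0],0,40],[[-1,-0.467,0.03],0,40],[[-1,-0.467,0.03],0,40],[[-1,-0.467,0.03],0,40],[[-1,-0.467,0.03],0,40],[[-1,-0.467,0.03],0,40]])

```text
time: 5.95
eef_pos: [438.8, 30.3, 170.6]
orientation: [-1.964, -2.452, -0.0]
force: [0.3, -0.6, -3.1]
gripper_width: 49.0
gripper_force: 84.4
```

Run:
```python
from h import *
go([442.6,10.75,155],0.218)
s=snap('scene')
a=cv2.resize(s['pixels'][130:310,180:330],None,fx=3.3,fy=3.3,interpolation=2)
cv2.imwrite('pics/crop5.png',cv2.cvtColor(a,cv2.COLOR_RGB2BGR))
```

```text
t 5.95 pos [438.8  30.3 170.6] hd 0.2199 tilt [-1.e-04  3.e-04 -1.e+00] q6 -0.23 F [ 0.32 -0.55 -3.08] w 49.0
shift [-0.132 -0.004  0.104] spin 0.002
```

View pics/crop5.png

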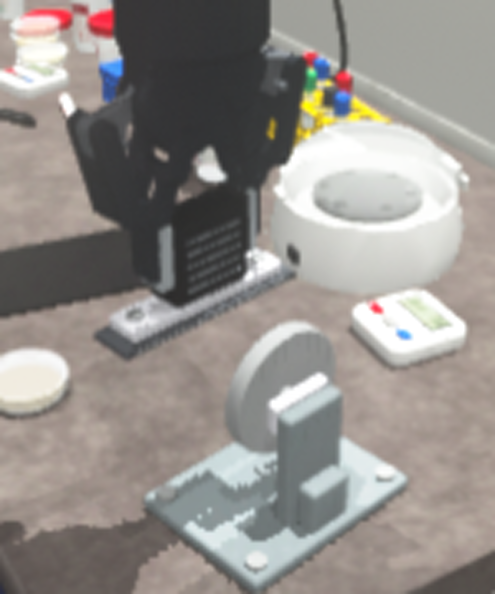

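The file (200,300) is parallel to the stand and to the left of the disc (285,380). I'll move it over the disc and down to just clear of the rim.

Request:
servo_tool(rows=[[[-0.132,0,0],0,40],[[-0.132,0,0],0,40],[[-0.132,0,0.05],0,40],[[-0.132,0,0.1],0,40],[[-0.132,0,0.14],0,40],[[-0.132,0,0.15],0,40],[[-0.132,0,0.15],0,40],[[-0.132,0,0.15],0,40]])

```text
time: 6.8
eef_pos: [442.7, 10.0, 148.2]
orientation: [1.966, 2.45, 0.0]
force: [-0.2, 0.9, -1.9]
gripper_width: 49.1
gripper_force: 84.4
```

```bash
python3 -c "
from h import *
go([442.6,10.75,142],0.218)"
```

```text
t 6.8 pos [442.7  10.  148.2] hd 0.2183 tilt [ 3.e-04 -0.e+00 -1.e+00] q6 -0.27 F [-0.19  0.9  -1.93] w 49.1
shift [0.005 0.    0.041] spin 0.0
```

Request:
servo_tool(rows=[[[0,0,0.007],0,40],[[0,0,0.013],0,40],[[0,0,0.02],0,40],[[0,0,0.02],0,40],[[0,0,0.02],0,40],[[0,0,0.02],0,40],[[0,0,0.02],0,40],[[0,0,0.02],0,40]])

```text
time: 7.6
eef_pos: [442.7, 9.9, 145.1]
orientation: [1.966, 2.45, 0.0]
force: [-0.2, -0.8, -4.0]
gripper_width: 49.1
gripper_force: 84.4
```

Request:
servo_tool(rows=[[[0,0,0.007],0,40],[[0,0,0.013],0,40],[[0,0,0.02],0,40],[[0,0,0.02],0,40],[[0,0,0.02],0,40],[[0,0,0.02],0,40],[[0,0,0.02],0,40],[[0,0,0.02],0,40]])

```text
time: 8.4
eef_pos: [442.8, 9.9, 142.3]
orientation: [1.966, 2.45, 0.001]
force: [-1.3, 0.7, 2.0]
gripper_width: 48.9
gripper_force: 84.8
```

Request:
servo_tool(rows=[[[0,0,0.005],0,40],[[0,0,0.009],0,40],[[0,0.012,0.009],0,40],[[0,0.025,0.009],0,40],[[0,0.038,0.009],0,40],[[0,0.05,0.009],0,40],[[0,0.06,0.009],0,40],[[0,0.06,0.009],0,40]])

```text
time: 9.2
eef_pos: [451.8, 11.9, 140.8]
orientation: [1.966, 2.45, 0.0]
force: [-1.7, 0.3, 4.2]
gripper_width: 49.6
gripper_force: 85.3
```

```bash
cat >> h.py <<'E'
def st():
    s=monitor.sense();p=s['eef_pos']-np.array([486.5,20.5,0]);c,q=np.cos(.218),np.sin(.218)
    F=s['force'];print('t',round(s['time'],2),'along',round(p[0]*c+p[1]*q,1),'across',round(-p[0]*q+p[1]*c,1),'z',round(p[2],2),'N',round(F[2]+2.9,1),'drag',round(F[0]*c+F[1]*q,1))
E
python3 -c "
from h import *
st()"
```

```text
t 9.2 along -35.7 across -0.9 z 140.76 N 7.1 drag -1.6
```

Request:
servo_tool(rows=[[[0,0.012,0.003],0,40],[[0,0.025,0.005],0,40],[[0,0.038,0.007],0,40],[[0,0.05,0.009],0,40],[[0,0.062,0.01],0,40],[[0,0.074,0.01],0,40],[[0,0.074,0.01],0,40],[[0,0.074,0.01],0,40]])

```text
time: 10.0
eef_pos: [462.8, 14.3, 139.6]
orientation: [1.966, 2.45, 0.001]
force: [-0.8, -0.2, 5.0]
gripper_width: 49.3
gripper_force: 85.2
```

```bash
python3 -c "
from h import *
st()"
```

```text
t 10.0 along -24.5 across -0.9 z 139.57 N 7.9 drag -0.8
```

Request:
servo_tool(rows=[[[0,0.014,0.003],0,40],[[0,0.028,0.005],0,40],[[0,0.042,0.007],0,40],[[0,0.056,0.008],0,40],[[0,0.07,0.009],0,40],[[0,0.085,0.01],0,40],[[0,0.085,0.01],0,40],[[0,0.085,0.01],0,40]])

```text
time: 10.8
eef_pos: [475.2, 17.1, 138.2]
orientation: [1.966, 2.45, 0.001]
force: [-0.8, -0.0, 7.1]
gripper_width: 49.4
gripper_force: 85.4
```

```bash
python3 -c "
from h import *
st()"
```

```text
t 10.8 along -11.7 across -0.9 z 138.24 N 10.0 drag -0.8
```

Request:
servo_tool(rows=[[[0,0.014,0.001],0,40],[[0,0.028,0.002],0,40],[[0,0.042,0.003],0,40],[[0,0.056,0.003],0,40],[[0,0.07,0.003],0,40],[[0,0.085,0.003],0,40],[[0,0.085,0.003],0,40],[[0,0.085,0.003],0,40]])

```text
time: 11.6
eef_pos: [487.5, 19.8, 137.6]
orientation: [1.966, 2.45, 0.001]
force: [-1.6, 0.6, 6.3]
gripper_width: 49.4
gripper_force: 85.3
```

```bash
python3 -c "
from h import *
st()"
```

```text
t 11.6 along 0.8 across -0.8 z 137.62 N 9.2 drag -1.4
```

Request:
servo_tool(rows=[[[0,0.014,0.001],0,40],[[0,0.028,0.002],0,40],[[0,0.042,0.003],0,40],[[0,0.056,0.003],0,40],[[0,0.07,0.003],0,40],[[0,0.085,0.003],0,40],[[0,0.085,0.003],0,40],[[0,0.085,0.003],0,40]])

```text
time: 12.4
eef_pos: [499.7, 22.6, 137.0]
orientation: [-1.966, -2.45, 0.0]
force: [-2.1, -0.8, 6.8]
gripper_width: 49.1
gripper_force: 85.3
```

```bash
python3 -c "
from h import *
st()"
```

```text
t 12.4 along 13.3 across -0.8 z 137.03 N 9.7 drag -2.2
```

Request:
servo_tool(rows=[[[0,0.014,0],0,40],[[0,0.028,0.001],0,40],[[0,0.042,0.001],0,40],[[0,0.056,0.001],0,40],[[0,0.07,0.001],0,40],[[0,0.085,0.001],0,40],[[0,0.095,0.001],0,40],[[0,0.095,0.001],0,40]])

```text
time: 13.2
eef_pos: [513.3, 25.6, 136.8]
orientation: [-1.966, -2.449, 0.001]
force: [-3.5, 1.2, 7.0]
gripper_width: 49.3
gripper_force: 85.3
```

```bash
python3 -c "
from h import *
st()"
```

```text
t 13.2 along 27.3 across -0.8 z 136.79 N 9.9 drag -3.1
```

Request:
servo_tool(rows=[[[0,0.014,0],0,40],[[0,0.028,0],0,40],[[0,0.042,0],0,40],[[0,0.056,0],0,40],[[0,0.07,0],0,40],[[0,0.085,-0.001],0,40],[[0,0.1,-0.001],0,40],[[0,0.1,-0.001],0,40]])

```text
time: 14.0
eef_pos: [527.8, 28.9, 137.0]
orientation: [-1.966, -2.449, 0.002]
force: [-3.0, -0.0, 7.2]
gripper_width: 49.3
gripper_force: 85.3
```

```bash
python3 - <<'E'
from h import *
st()
from scipy.optimize import curve_fit
S=np.array([0,9.3,20.5,33.3,45.8,58.3,72.3]);Rr=np.array([143.5,142.5,141.5,140.74,139.9,139.45,139.27])
p,_=curve_fit(lambda s,m,a,b:m+a*np.cos(s/40)+b*np.sin(s/40),S,Rr);print(p,np.hypot(p[1],p[2]))
E
ls pics
```

```text
t 14.0 along 42.2 across -0.8 z 136.95 N 10.1 drag -3.0
[142.83580302   0.56807461  -3.49440975] 3.540283643353408
crop1.png
crop2.png
crop3.png
crop4.png
crop5.png
scene1.png
scene2.png
top1.png
```

Fits a 3.54 mm run-out well. Lift clear, return and hover just above the rim.

Request:
servo_tool(rows=[[[0,0,-0.07],0,40],[[0,0,-0.13],0,40],[[0,-0.25,-0.13],0,40],[[0,-0.5,-0.13],0,40],[[0,-0.59,-0.1],0,40],[[0,-0.59,-0.06],0,40],[[0,-0.59,-0.03],0,40],[[0,-0.59,-0.03],0,40]])

```text
time: 14.8
eef_pos: [442.0, 9.8, 140.2]
orientation: [-1.965, -2.449, 0.001]
force: [0.2, -0.7, -2.9]
gripper_width: 49.0
gripper_force: 85.1
```

```bash
cat >> h.py <<'E'
def rim(s): return 142.84+.568*np.cos(s/40)-3.494*np.sin(s/40)
E
python3 -c "
from h import *
st()
print([(s,round(rim(s)-2.4,2)) for s in range(85,220,14)])"
```

```text
t 14.8 along -45.8 across -0.8 z 140.17 N 0.0 drag 0.0
[(85, np.float64(137.17)), (99, np.float64(137.83)), (113, np.float64(138.81)), (127, np.float64(139.99)), (141, np.float64(141.22)), (155, np.float64(142.36)), (169, np.float64(143.26)), (183, np.float64(143.82)), (197, np.float64(143.98)), (211, np.float64(143.7))]
```

Request:
servo_tool(rows=[[[0,0,0],0,40],[[0,0,0],0,40],[[0,0,0.005],0,40],[[0,0,0.01],0,40],[[0,0,0.015],0,40],[[0,0,0.018],0,40],[[0,0,0.018],0,40],[[0,0,0.018],0,40]])

```text
time: 15.6
eef_pos: [442.0, 9.7, 139.1]
orientation: [1.966, 2.449, 0.001]
force: [0.3, 0.4, 0.9]
gripper_width: 49.1
gripper_force: 85.3
```

```bash
python3 -c "
from h import *
st()"
```

```text
t 15.6 along -45.7 across -0.9 z 139.06 N 3.8 drag 0.4
```

Request:
servo_tool(rows=[[[0,0,0.006],0,40],[[0,0,0.011],0,40],[[0,0.015,0.011],0,40],[[0,0.033,0.01],0,40],[[0,0.051,0.009],0,40],[[0,0.069,0.009],0,40],[[0,0.087,0.008],0,40],[[0,0.1,0.007],0,40]])

```text
time: 16.4
eef_pos: [456.3, 12.9, 138.4]
orientation: [1.966, 2.45, -0.0]
force: [-3.2, -0.3, 5.8]
gripper_width: 49.4
gripper_force: 85.9
```

```bash
python3 -c "
from h import *
st()"
```

```text
t 16.4 along -31.1 across -0.9 z 138.42 N 8.7 drag -3.2
```

Request:
servo_tool(rows=[[[0,0.015,-0.001],0,40],[[0,0.03,-0.001],0,40],[[0,0.045,-0.002],0,40],[[0,0.06,-0.003],0,40],[[0,0.075,-0.004],0,40],[[0,0.09,-0.005],0,40],[[0,0.1,-0.006],0,40],[[0,0.1,-0.006],0,40]])

```text
time: 17.2
eef_pos: [471.1, 16.2, 139.5]
orientation: [1.966, 2.45, 0.0]
force: [-2.8, 0.5, 6.5]
gripper_width: 49.1
gripper_force: 86.0
```

```bash
python3 -c "
from h import *
st()"
```

```text
t 17.2 along -16.0 across -0.9 z 139.49 N 9.4 drag -2.6
```

Request:
servo_tool(rows=[[[0,0.015,-0.001],0,40],[[0,0.03,-0.002],0,40],[[0,0.045,-0.004],0,40],[[0,0.06,-0.005],0,40],[[0,0.075,-0.006],0,40],[[0,0.09,-0.008],0,40],[[0,0.1,-0.008],0,40],[[0,0.1,-0.008],0,40]])

```text
time: 18.0
eef_pos: [485.7, 19.4, 140.7]
orientation: [1.966, 2.45, -0.0]
force: [-3.3, -0.4, 6.8]
gripper_width: 49.3
gripper_force: 86.0
```

```bash
python3 -c "
from h import *
st()"
```

```text
t 18.0 along -1.1 across -0.9 z 140.68 N 9.7 drag -3.3
```

Request:
servo_tool(rows=[[[0,0.015,-0.001],0,40],[[0,0.03,-0.002],0,40],[[0,0.045,-0.004],0,40],[[0,0.06,-0.005],0,40],[[0,0.075,-0.006],0,40],[[0,0.09,-0.008],0,40],[[0,0.1,-0.008],0,40],[[0,0.1,-0.008],0,40]])

```text
time: 18.8
eef_pos: [500.2, 22.7, 141.8]
orientation: [-1.966, -2.45, 0.0]
force: [-2.8, 0.2, 6.6]
gripper_width: 49.2
gripper_force: 86.0
```

```bash
python3 -c "
from h import *
st()"
```

```text
t 18.8 along 13.9 across -0.8 z 141.83 N 9.5 drag -2.6
```

Request:
servo_tool(rows=[[[0,0.015,-0.001],0,40],[[0,0.03,-0.002],0,40],[[0,0.045,-0.003],0,40],[[0,0.06,-0.004],0,40],[[0,0.075,-0.005],0,40],[[0,0.09,-0.006],0,40],[[0,0.1,-0.006],0,40],[[0,0.1,-0.006],0,40]])

```text
time: 19.6
eef_pos: [514.9, 26.0, 142.7]
orientation: [-1.966, -2.45, 0.0]
force: [-3.4, 0.6, 7.2]
gripper_width: 49.2
gripper_force: 86.0
```

```bash
python3 -c "
from h import *
st()"
```

```text
t 19.6 along 28.9 across -0.8 z 142.73 N 10.1 drag -3.2
```

Request:
servo_tool(rows=[[[0,0.015,-0.001],0,40],[[0,0.03,-0.002],0,40],[[0,0.045,-0.003],0,40],[[0,0.06,-0.004],0,40],[[0,0.075,-0.004],0,40],[[0,0.09,-0.005],0,40],[[0,0.1,-0.005],0,40],[[0,0.1,-0.005],0,40]])

```text
time: 20.4
eef_pos: [529.5, 29.2, 143.4]
orientation: [-1.966, -2.45, 0.001]
force: [-2.4, -0.2, 6.2]
gripper_width: 49.3
gripper_force: 85.9
```

Request:
servo_tool(rows=[[[0,0,-0.07],0,40],[[0,0,-0.13],0,40],[[0,-0.25,-0.13],0,40],[[0,-0.5,-0.13],0,40],[[0,-0.6,-0.1],0,40],[[0,-0.6,-0.06],0,40],[[0,-0.6,-0.035],0,40],[[0,-0.6,-0.035],0,40]])

```text
time: 21.2
eef_pos: [442.0, 9.8, 146.8]
orientation: [-1.966, -2.449, 0.001]
force: [0.9, -0.4, -2.4]
gripper_width: 49.3
gripper_force: 85.3
```

```bash
python3 -c "
from h import *
st()
s=snap('top','top3.png')
a=cv2.resize(s['pixels'][185:275,315:385],None,fx=6,fy=6,interpolation=2)
cv2.imwrite('pics/crop6.png',a[...,::-1])"
```

```text
t 21.2 along -45.7 across -0.8 z 146.8 N 0.5 drag 0.8
```

View pics/crop6.png

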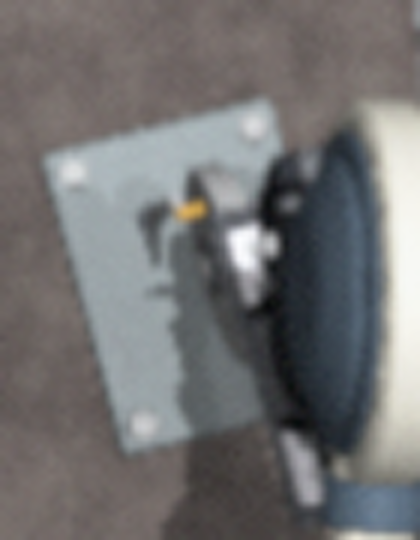

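Pin seen at (190,210), forward and high on the disc. Lower gently for the third stroke.

Request:
servo_tool(rows=[[[0,0,0],0,40],[[0,0,0],0,40],[[0,0,0.006],0,40],[[0,0,0.012],0,40],[[0,0,0.018],0,40],[[0,0,0.022],0,40],[[0,0,0.022],0,40],[[0,0,0.022],0,40]])

```text
time: 22.05
eef_pos: [442.0, 9.7, 145.0]
orientation: [1.966, 2.449, 0.001]
force: [-0.8, -0.4, 2.2]
gripper_width: 49.1
gripper_force: 85.7
```

```bash
python3 -c "
from h import *
st()
print([(s,round(rim(s),2)) for s in range(176,225,6)])"
```

```text
t 22.05 along -45.8 across -0.9 z 144.99 N 5.1 drag -0.9
[(176, np.float64(145.99)), (182, np.float64(146.2)), (188, np.float64(146.33)), (194, np.float64(146.38)), (200, np.float64(146.35)), (206, np.float64(146.25)), (212, np.float64(146.06)), (218, np.float64(145.81)), (224, np.float64(145.49))]
```

Request:
servo_tool(rows=[[[0,0,0.005],0,40],[[0,0,0.009],0,40],[[0,0.015,0.009],0,40],[[0,0.03,0.009],0,40],[[0,0.045,0.008],0,40],[[0,0.06,0.008],0,40],[[0,0.075,0.008],0,40],[[0,0.09,0.007],0,40]])

```text
time: 22.85
eef_pos: [455.1, 12.6, 144.2]
orientation: [1.966, 2.45, 0.001]
force: [-2.7, -0.2, 4.4]
gripper_width: 49.2
gripper_force: 86.3
```

```bash
python3 -c "
from h import *
st()"
```

```text
t 22.85 along -32.3 across -0.9 z 144.2 N 7.3 drag -2.7
```

Request:
servo_tool(rows=[[[0,0.015,0.003],0,40],[[0,0.03,0.004],0,40],[[0,0.045,0.004],0,40],[[0,0.06,0.004],0,40],[[0,0.075,0.003],0,40],[[0,0.09,0.003],0,40],[[0,0.1,0.003],0,40],[[0,0.1,0.003],0,40]])

```text
time: 23.65
eef_pos: [468.9, 15.6, 143.7]
orientation: [-1.966, -2.449, 0.002]
force: [-5.2, -1.3, 7.7]
gripper_width: 49.1
gripper_force: 86.3
```

```bash
python3 -c "
from h import *
st()"
```

```text
t 23.65 along -18.2 across -1.0 z 143.68 N 10.6 drag -5.3
```

Drag has risen, so the pin may be at the stop. I'll push a little farther to confirm.

Request:
servo_tool(rows=[[[0,0.015,0],0,40],[[0,0.03,0],0,40],[[0,0.045,0],0,40],[[0,0.06,0],0,40],[[0,0.075,0],0,40],[[0,0.085,0],0,40],[[0,0.085,0],0,40],[[0,0.085,0],0,40]])

```text
time: 24.45
eef_pos: [481.3, 18.2, 143.7]
orientation: [-1.966, -2.449, 0.003]
force: [-6.0, -1.6, 8.0]
gripper_width: 49.2
gripper_force: 86.4
```

```bash
python3 -c "
from h import *
st()"
```

```text
t 24.45 along -5.6 across -1.1 z 143.66 N 10.9 drag -6.2
```

Request:
servo_tool(rows=[[[0,0.015,0],0,40],[[0,0.03,0],0,40],[[0,0.045,0],0,40],[[0,0.06,0],0,40],[[0,0.07,0],0,40],[[0,0.07,0],0,40],[[0,0.07,-0.1],0,40],[[0,0.07,-0.2],0,40]])

```text
time: 25.25
eef_pos: [492.0, 20.9, 172.7]
orientation: [-1.966, -2.449, 0.002]
force: [1.1, 0.7, -2.1]
gripper_width: 49.2
gripper_force: 85.3
```

Request:
servo_tool(rows=[[[0.2,0,-0.02],0,40],[[0.5,0,-0.02],0,40],[[0.8,0,-0.02],0,40],[[1,0,-0.02],0,40],[[1,0,-0.02],0,40],[[1,0,-0.02],0,40],[[1,0,-0.02],0,40],[[1,0,-0.02],0,40]])

```text
time: 26.05
eef_pos: [460.3, 166.4, 176.1]
orientation: [1.968, 2.448, -0.0]
force: [0.4, 0.7, -2.3]
gripper_width: 49.4
gripper_force: 85.4
```

```bash
python3 -c "
from h import *
go([500,338,100],-0.12)
s=snap('top')
a=cv2.resize(s['pixels'][185:275,315:385],None,fx=6,fy=6,interpolation=2)
cv2.imwrite('pics/crop7.png',a[...,::-1])"
```

```text
t 26.05 pos [460.3 166.4 176.1] hd 0.2165 tilt [ 2.e-04 -2.e-04 -1.e+00] q6 0.06 F [ 0.45  0.74 -2.26] w 49.4
shift [1.061 0.504 0.507] spin 0.428
```

View pics/crop7.png

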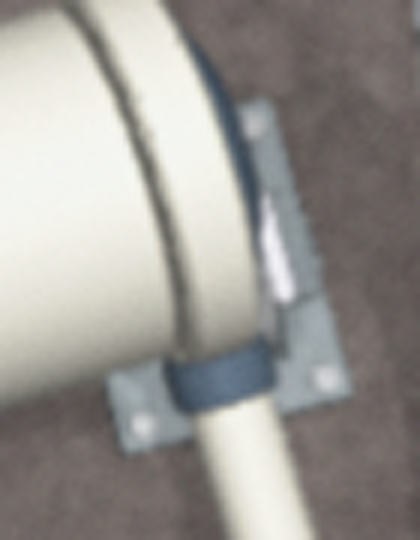

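The arm hides the disc here. I'll move on over the mat and look again from there.

Request:
servo_tool(rows=[[[0.2,0.1,0],0.1,40],[[0.5,0.25,0],0.2,40],[[0.8,0.4,0.1],0.3,40],[[1,0.5,0.2],0.428,40],[[1,0.504,0.3],0.428,40],[[1,0.504,0.4],0.428,40],[[1,0.504,0.5],0.428,40],[[1,0.504,0.5],0.428,40]])

```text
time: 26.9
eef_pos: [500.2, 328.2, 97.9]
orientation: [-2.349, -2.085, 0.007]
force: [-0.0, 0.2, -3.8]
gripper_width: 49.4
gripper_force: 85.2
```

```bash
python3 -c "
from h import *
go([500,338,27],-0.12)
s=snap('top')
a=cv2.resize(s['pixels'][180:280,190:390],None,fx=4,fy=4,interpolation=2)
cv2.imwrite('pics/crop8.png',a[...,::-1])"
```

```text
t 26.9 pos [500.2 328.2  97.9] hd -0.1193 tilt [-0.004  -0.0026 -1.    ] q6 0.64 F [-0.01  0.16 -3.75] w 49.4
shift [ 0.066 -0.008  0.473] spin 0.001
```

View pics/crop8.png

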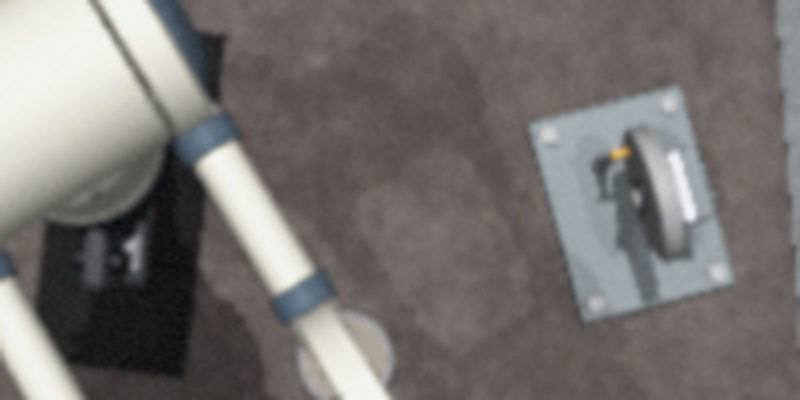

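The brass pin (620,153) now sits against the stop post (605,165). I'll lay the file down.

Request:
servo_tool(rows=[[[0.066,-0.008,0.1],0,40],[[0.066,-0.008,0.2],0,40],[[0.066,-0.008,0.3],0,40],[[0.066,-0.008,0.38],0,40],[[0.066,-0.008,0.42],0,40],[[0.066,-0.008,0.44],0,40],[[0.066,-0.008,0.45],0,40],[[0.066,-0.008,0.46],0,40]])

```text
time: 27.75
eef_pos: [501.6, 340.3, 32.6]
orientation: [2.348, 2.086, 0.002]
force: [-0.5, -0.6, -2.6]
gripper_width: 49.0
gripper_force: 85.2
```

Request:
servo_tool(rows=[[[0,0,0.004],0,40],[[0,0,0.008],0,40],[[0,0,0.01],0,40],[[0,0,0.01],0,40],[[0,0,0.01],0,40],[[0,0,0.01],0,40],[[0,0,0.01],0,40],[[0,0,0.01],0,40]])

```text
time: 28.55
eef_pos: [501.2, 340.1, 30.5]
orientation: [-2.349, -2.087, -0.0]
force: [0.3, -0.7, -3.6]
gripper_width: 49.1
gripper_force: 85.2
```

```bash
python3 -c "
from h import *
go([500,338,26.5],-0.12)"
```

```text
t 28.55 pos [501.2 340.1  30.5] hd -0.118 tilt [ 0.  0. -1.] q6 0.66 F [ 0.27 -0.72 -3.57] w 49.1
shift [-0.015 -0.006  0.026] spin 0.003
```

Request:
servo_tool(rows=[[[0,0,0.006],0,40],[[0,0,0.012],0,40],[[0,0,0.018],0,40],[[0,0,0.02],0,40],[[0,0,0.023],0,40],[[0,0,0.023],0,40],[[0,0,0.023],0,40],[[0,0,0.023],0,40]])

```text
time: 29.35
eef_pos: [501.2, 340.1, 27.1]
orientation: [2.348, 2.087, 0.0]
force: [-0.8, -0.0, -0.8]
gripper_width: 49.2
gripper_force: 85.5
```

Request:
servo_tool(rows=[[[0,0,0.003],0,40],[[0,0,0.003],0,40],[[0,0,0.003],0,60],[[0,0,0.003],0,80],[[0,0,0.003],0,80],[[0,0,0.003],0,80],[[0,0,0.003],0,80],[[0,0,0.003],0,80]])

```text
time: 30.15
eef_pos: [501.2, 340.1, 26.5]
orientation: [-2.349, -2.087, 0.0]
force: [0.7, 1.2, 0.4]
gripper_width: 80.1
gripper_force: 0.0
```

Request:
servo_tool(rows=[[[0,0,-0.05],0,80],[[0,0,-0.15],0,80],[[0,0,-0.35],0,80],[[0,0,-0.6],0,80],[[0,0,-0.9],0,80],[[0,0,-1],0,80],[[0,0,-1],0,80],[[0,0,-1],0,80]])

```text
time: 30.95
eef_pos: [501.1, 340.0, 176.1]
orientation: [-2.348, -2.087, 0.001]
force: [-0.3, 1.2, -0.8]
gripper_width: 79.8
gripper_force: 0.0
```

Run:
```python
from h import *
go([500,338,26.5],-0.12)
s=snap('scene');im=s['pixels']
# pin brass mask in both views, and file carrier on the mat (bright pixels)
t=snap('top')
for n,q in(('top',t),('scene',s)):
    g=q['pixels'].astype(int);m=(g[...,0]>150)&(g[...,2]<90)
    ys,xs=np.nonzero(m);u,v=proj(q,[486,21,80]);k=np.hypot(xs-u,ys-v)<30
    print(n,'brass',xs[k].mean() if k.any() else None,ys[k].mean() if k.any() else None)
u,v=map(int,proj(s,[500,338,10]));print(u,v)
b=im[v-40:v+40,u-60:u+60];m=(cv2.cvtColor(b,cv2.COLOR_RGB2HSV)[...,2]>140).astype(np.uint8)
n,l,stt,c=cv2.connectedComponentsWithStats(m)
for i in range(1,n):
    if stt[i,4]>8: print(stt[i],on(s,c[i][0]+u-60,c[i][1]+v-40,17).round())
```

```text
t 30.95 pos [501.1 340.  176.1] hd -0.1179 tilt [-3.e-04 -2.e-04 -1.e+00] q6 0.66 F [-0.3   1.2  -0.81] w 79.8
shift [-0.014 -0.005  0.997] spin 0.003
top brass 345.0 218.0
scene brass None None
206 207
[33  1  6  3 10] [527. 608.  17.]
[55  0 15  8 80] [598. 556.  17.]
[  0   1  89  24 864] [503. 531.  17.]
[ 90   0  19  18 246] [687. 451.  17.]
[115   0   5   8  26] [756. 460.  17.]
[113  12   7  27  78] [675. 327.  17.]
[  7  18  30  13 124] [438. 468.  17.]
[75 18  6  5 17] [587. 413.  17.]
[91 22 11  7 46] [620. 359.  17.]
[27 31  6  5 11] [436. 408.  17.]
[66 33 15  7 60] [537. 329.  17.]
[106  36  11  11  43] [609. 251.  17.]
[42 39 23  6 59] [468. 336.  17.]
[116  45   4   4  12] [609. 220.  17.]
[103  57  17  23 137] [542. 142.  17.]
[ 28  68  28  12 274] [395. 205.  17.]
[78 75 10  5 30] [471. 145.  17.]
```

Run:
```python
from h import *
t=snap('top');c,q=np.cos(.218),np.sin(.218);X=np.array([c,q,0]);Y=np.array([-q,c,0])
O=np.array([486.5,20.5,80.])
for yo in(8,12,16):
  for n,u,v in(('start',345,225),('after2',346.5,219.8),('end',345,218)):
    e,d=ray(t,u,v);k=(yo-(e-O)@Y)/(d@Y);p=e+k*d-O
    print(yo,n,'x',round(p@X,1),'z',round(p[2],1),'ang(fwd from top)',round(np.arctan2(p@X,p[2]),2))
```

```text
8 start x 11.6 z -49.5 ang(fwd from top) 2.91
8 after2 x 21.1 z -11.6 ang(fwd from top) 2.07
8 end x 26.8 z -24.0 ang(fwd from top) 2.3
12 start x 10.7 z -27.3 ang(fwd from top) 2.77
12 after2 x 19.9 z 9.9 ang(fwd from top) 1.11
12 end x 25.6 z -2.3 ang(fwd from top) 1.66
16 start x 9.8 z -5.0 ang(fwd from top) 2.05
16 after2 x 18.8 z 31.3 ang(fwd from top) 0.54
16 end x 24.3 z 19.4 ang(fwd from top) 0.9
```

```bash
python3 -c "
from h import *
print(order.sign_off())"
```

```text
the job is handed in; nothing more can be done
None
```

I handed the job in at about 31 s: three lifted strokes at about 9–10 N brought the pin to the stop post (judged from the pictures and the rise in drag), and the file lies released on the mat; sign-off returned no verdict.

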